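Set the carton guide and run its wing screw tight

ROBOT

A 6-joint arm with a two-finger parallel gripper is mounted at the origin on the work surface. World frame = base frame: x ahead of the robot, y to its left, z up, the work surface at z = 0. Lengths are in m, angles in rad, forces in N, time in s.
With the tool pointing down it reaches from about 0.25 to 0.725 m from the base axis. Payload 4 kg.
Tool frame: the origin (TCP) lies midway between the tips of the shut fingers; the grasp point (between the pads) lies 19 mm behind it; z points along the fingers, y is the line along which they close (so a half turn about z gives the same grasp; the last joint's range is limited). The gripper opens to 85 mm and grips with 20 to 120 N. Pads are 22 mm wide; open, the fingers measure 114 mm over their backs; the gripper's body (76 mm by 85 mm) begins 54 mm behind the grasp point. The pads swing forward as they close: fully open they stand 13 mm farther back than shut.
Start: joints at [-1.309, 0.241, 0.005, 1.335, 0, 1.571], TCP at [0.129, -0.483, 0.231] pointing down, gripper open.
Joint ranges: [-2.72, 2.72], [-1.05, 1.87], [-1.09, 1.28], [-1.99, 2.15], [-1.42, 1.44], [-3.14, 3.14]. Speed limits (rad/s): [2.79, 2.79, 3.14, 3.14, 3.14, 3.14].

INTERFACE

Orientations are given as a unit quaternion [w, x, y, z].
In Python, from bench import bot, state, snapshot, camera_info, order, recognise gives the robot as it stands. Calls block until the motion is done:
- bot.move_pose(position, orientation): joint-space move of the TCP to a pose.
- bot.move_linear(position, rot=None, max_speed=0.15, force_limit=None): straight line of the TCP; rot=None keeps the orientation; max_speed is the mean speed in m/s. With force_limit (N) it stops when the force on the tool has changed by that much, and returns True; else False.
- bot.set_joints(angles): joint-space move.
- bot.move_gripper(opening, force=None): finger opening in m; force is the grip in N (None keeps the last); returns when the fingers have stopped.
- bot.wait(seconds).
- bot.ik(position, orientation): joint angles nearest the present ones, or None.
- state(): the state.
- snapshot(name): name is "scene" or "side" or "wrist"; returns the picture (400x640x3 uint8, red, green, blue); there is no depth.
- camera_info(name): a dict with "K" (3x3 intrinsics, pixels), "dist" ([k1, k2, p1, p2, k3] as OpenCV has them; the pictures are not rectified), "T" (4x4, takes a point from camera to world coordinates); the wrist camera has in their place "tool_from_camera" (4x4, takes a point from camera to tool coordinates, whose origin is the TCP and whose axes are the flange's). Camera axes: x right, y down, z forward; pixel columns grow to the right and rows downward; lengths in m; the calibration is good to about 2 mm. A picture is of the moment at which its call begins: read the wrist's pose just before it. camera_info takes no time and is no camera call.
A pose or a line that the arm cannot do raises bot.Unreachable and nothing moves.
- order.hand_in(): hands the job in; it is judged then, once.
Trained networks look in the newest picture that a camera, given by its name, has taken for a name from the list of things; names that differ only in an ending like _2 or _b are one class to them, and where a whole thing is asked for, a point or a joint stands for the part that bears it (a point fixed in the world has none). Each returns a list of dicts, best first, with "score" (0 to 1); they miss things now and then, are a little off and sometimes report something else, mostly with a low value. They report only what shows in the picture. A call takes as long as a camera call.
- recognise(camera, target): "point" ([column, row] as shares, 0 to 1, of the picture: columns of its width, rows of its height, amid what is visible of it).
The state is a dict: "time_s": time; "joint_pos": joint angles; "qvel": joint speeds; "joint_torque": joint torques, N m; "tool_pos": TCP position; "ee_rot": TCP orientation; "ft_force": force on the tool from outside, world axes, zero at the start; "ft_torque": the same for the moment, N m; "width": finger opening in m; "grasp_force": force on a finger pad.
Only numpy, scipy, OpenCV 4.12 (cv2) and the standard library are available. Lean on these libraries where they do the work, as an engineer would, in place of code of your own. Each camera call takes 0.05 s, during which the arm holds its last target. There are 200 camera calls.

TASK

At the packing bench, push the loose sliding guide up to the carton until the carton sits square and snug between the guide and the fixed stop. Then, with the guide still there, turn the guide's wing screw clockwise (seen from above) by repeated fingertip strokes on its wings until it stops turning. Only push with the fingers: do not grip or force the wings, do not lift or tip the carton, leave everything else where it is, and finish clear of it all.

Things in the scene. Friction and masses are not known exactly. Their poses are not given: they have to be found in the camera images.
- jig: Fixed aluminium base plate of the carton guide, 300 x 420 x 10 mm. Origin: centre of its underside, on the bench; x, y along its 300 and 420 mm sides, z up. The fixed stop on it is an upright steel bar, 180 mm along x, top 60 mm above the bench, inner face at the jig's y = -165 mm. The carton stands on the plate between the stop and the sliding guide.
- carton: Closed brown cardboard carton with a paper strip on top, 160 (x) x 120 (y) x 70 (z) mm, about 0.5 kg, loose on the plate. Origin: centre of its underside. At first it stands 6 to 13 mm off the stop, up to 3 degrees askew.
- guide (a joint): Travel of the sliding guide in m: 0 to 0.075, grows towards the stop (along the jig's -y); starts at 0 to 0.03; about 0.060 when the carton is snug between guide and stop. It slides stiffly (7 N plus carton friction) and stays where left. The guide is a steel upright plate with a foot block behind it that carries the wing screw.
- push_face (a point): Middle of the end face of the guide's foot block, on the side away from the carton, 25 mm above the bench; axes parallel to the jig's, moves with the guide. Push here along the jig's -y. The face is 60 mm wide, 27 mm tall; the block is 120 mm long, its top 38 mm above the bench. The base plate's top (10 mm above the bench) reaches at least 60 mm beyond it.
- guide_face (a point): Middle of the guide plate's face that meets the carton, 33 mm above the bench; axes parallel to the jig's. The upright plate is 160 mm along x, 12 mm thick, top 56 mm above the bench.
- screw (a joint): Turn of the guide's wing screw in rad, growing clockwise seen from above; it meets a hard stop, tight, at 5.0. It starts at 0.6 to 2.4, so needs about 150 to 250 degrees. Friction about 0.035 N m (1 to 2 N at a wing); it stays where left, does not noticeably sink and cannot be lifted out.
- wing_centre (a point): On the wing screw's vertical axis, 66 mm above the bench. z up, x along the wings, turning with them. Black plastic: 22 mm hub, two opposite upright wings reaching 42 mm from the axis, 7 mm thick, from 54 to 78 mm above the bench; free below down to the foot block's top at 38 mm (30 mm washer at the axis: 42 mm). Axis 58 mm from the foot's end face, 62 mm from the back of the upright plate.
- label_roll: White paper roll, 54 mm diameter, 28 mm tall, standing loose on the plate beside the foot (jig +x side); to be left alone. Origin: centre of underside.
- spare_screw: Loose spare wing screw standing wings down on the plate beside the foot (jig -x side), 68 mm across, 52 mm tall; to be left alone. Origin: centre of underside.
- tape_roll: Clear tape roll lying on the bench, 100 mm diameter, 48 mm tall; to be left alone. Origin: centre of underside.
- bottle: White plastic bottle, 60 mm diameter, 150 mm tall; to be left alone. Origin: centre of underside.
- scanner: Handheld scanner lying on the bench, about 55 x 170 x 28 mm; to be left alone. Origin: on the bench beneath its middle.
- small_box: Small white box, 70 x 50 x 45 mm; to be left alone. Origin: centre of underside.
- marker: Black marker pen lying on the bench, 130 mm long, 16 mm thick; to be left alone. Origin: beneath its middle.

How it is judged:
On the way, in this order (a step that is already met when the one before it is completed fails the run):
1. the carton is snug between the guide and the stop, the screw still at least 30 degrees short of tight (value of joint guide between 0.0555 and 0.0645 m and y of carton in the frame of jig between -0.111 and -0.099 m and x of carton in the frame of jig between -0.04 and 0.04 m and angle between the y axis of carton and the y axis of jig, either way round below 0.04 rad and z of carton in the frame of jig below 0.014 m and value of joint screw below 4.45 rad), for 0.2 s.
2. the screw has been turned to its stop with the carton still snug (value of joint guide between 0.0555 and 0.0645 m and y of carton in the frame of jig between -0.111 and -0.099 m and x of carton in the frame of jig between -0.04 and 0.04 m and angle between the y axis of carton and the y axis of jig, either way round below 0.04 rad and z of carton in the frame of jig below 0.014 m and value of joint screw above 4.8 rad), for 0.2 s.
At the end, for the whole second after the job is handed in: The guide stands at 0.060 m within 4.5 mm, the carton is flat on the plate between guide and stop (centre 99 to 111 mm from the jig's centre towards the stop, within 40 mm sideways, square within 0.04 rad) and at rest, and the screw is within 0.2 rad of its stop at 5.0 (all of step 2 and linear speed of carton below 0.02 m/s); the robot touches nothing.
It fails at once if the carton is lifted or tipped (z of carton in the frame of jig above 0.025 m or angle between carton's own z axis and vertical above 0.2 rad).
It fails at once if the screw's wings are gripped or forced (over 38 N between fingers and screw) (contact force between the fingers and screw above 38 N).
It fails at once if a bystander is moved more than 30 mm (distance of any of label_roll, spare_screw, tape_roll, bottle, scanner, small_box, marker from where it was at the start of the episode above 0.03 m).
It also fails if it takes over 67 s, if anything falls off the work surface, if the arm or the gripper's body presses on something with over 40 N, if the wrist force passes 120 N, or if a joint passes its speed limit or range.

## Working session

There is one attempt and no reset: what is moved stays moved. The work goes in short steps, each a Python script; the robot and the scene stay as the last script left them, time stands still between calls to the robot, and variables do not carry over. Pictures are saved under pics/ and viewed, at most 10 in all, crops included, and the job is handed in when it is done.

```bash
mkdir -p pics; ls; python3 - <<'E'
from bench import bot,state,snapshot,camera_info,recognise
import cv2,numpy as np
for n in("scene","side"):
    im=snapshot(n); cv2.imwrite(f"pics/{n}0.png",im[:,:,::-1])
    c=camera_info(n); print(n,np.round(c["T"],3).tolist(),np.round(c["K"],1).tolist(),c["dist"])
    for t in("jig","carton","push_face","guide_face","wing_centre","label_roll","spare_screw","bottle"):
        r=recognise(n,t); print(t,[(np.round(np.array(q["point"])*[640,400],1).tolist(),round(q["score"],2)) for q in r[:2]])
print(np.round(camera_info("wrist")["tool_from_camera"],3).tolist()); print(state()["time_s"],state()["ee_rot"])
E
```

```text
pics
scene [[-0.363, 0.663, -0.655, 1.268], [0.932, 0.26, -0.253, 0.312], [0.002, -0.702, -0.712, 0.944], [0.0, 0.0, 0.0, 1.0]] [[488.4, 0.0, 318.9], [0.0, 488.4, 203.1], [0.0, 0.0, 1.0]] [0.02935533 0.         0.         0.         0.        ]
jig [([344.7, 256.9], 0.76)]
carton [([291.6, 223.7], 0.7)]
push_face [([348.7, 244.6], 0.92)]
guide_face [([349.6, 247.4], 0.85)]
wing_centre [([358.8, 239.6], 0.75)]
label_roll [([340.4, 284.8], 0.87)]
spare_screw [([390.4, 228.0], 0.62)]
bottle [([474.4, 296.1], 0.78)]
side [[-0.974, -0.141, 0.176, 0.262], [-0.225, 0.622, -0.75, 0.897], [-0.004, -0.77, -0.637, 0.831], [0.0, 0.0, 0.0, 1.0]] [[392.0, 0.0, 317.8], [0.0, 392.0, 201.6], [0.0, 0.0, 1.0]] [-0.00666835  0.          0.          0.          0.        ]
jig [([291.9, 240.8], 0.61)]
carton [([305.4, 195.8], 0.87)]
push_face [([289.1, 229.5], 0.97), ([363.3, 324.5], 0.25)]
guide_face [([285.2, 230.0], 0.87)]
wing_centre [([286.0, 226.4], 0.62)]
label_roll [([249.7, 227.7], 0.59)]
spare_screw [([364.2, 322.4], 0.37)]
bottle [([228.1, 304.3], 0.83)]
[[0.0, -0.958, -0.286, 0.072], [1.0, 0.0, 0.001, -0.0], [-0.0, -0.286, 0.958, -0.143], [0.0, 0.0, 0.0, 1.0]]
0.9 [ 6.42322402e-05  9.91445761e-01  1.30519345e-01 -3.62770208e-06]
```

View pics/scene0.png

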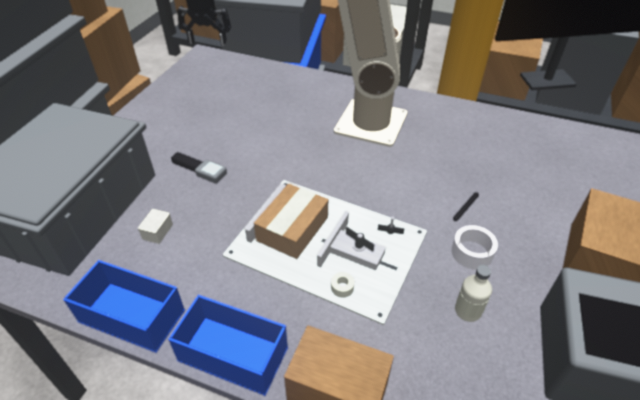

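View pics/side0.png

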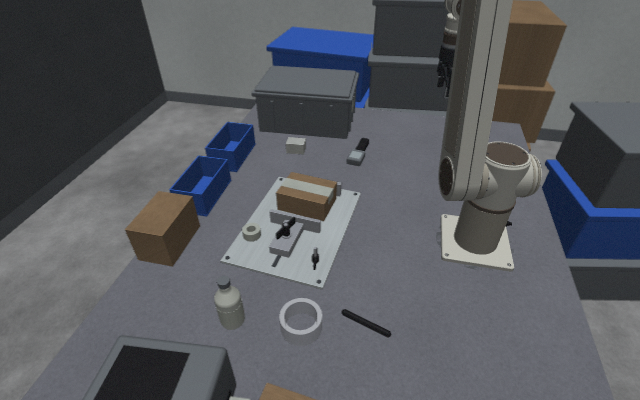

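The scene view shows the jig corners at about (285,183), (426,232), (382,314) and (228,252). The stop is on the left, the guide with its wings at (360,240), and the label roll on the far side. In the side view the corners are about (281,178), (361,187), (321,285) and (226,260).

```bash
cat > h.py <<'E'
from bench import bot,state,snapshot,camera_info,recognise,order
import cv2,numpy as np
from scipy.spatial.transform import Rotation as R
from scipy.optimize import least_squares
def q2R(q): return R.from_quat(q,scalar_first=True).as_matrix()
def cam(n):
    c=camera_info(n)
    if n!="wrist": return c,np.array(c["T"])
    s=state(); T=np.eye(4); T[:3,:3]=q2R(s["ee_rot"]); T[:3,3]=s["tool_pos"]
    return c,T@np.array(c["tool_from_camera"])
def toz(c,T,px,z):
    px=np.atleast_2d(np.array(px,float))
    u=cv2.undistortPoints(px[:,None],np.array(c["K"]),np.array(c["dist"]))[:,0]
    d=np.c_[u,np.ones(len(u))]@T[:3,:3].T; o=T[:3,3]
    return o+d*((np.asarray(z)-o[2])/d[:,2])[:,None]
def proj(c,T,P):
    Ti=np.linalg.inv(T); return cv2.projectPoints(np.array(P,float),cv2.Rodrigues(Ti[:3,:3])[0],Ti[:3,3],np.array(c["K"]),np.array(c["dist"]))[0][:,0]
CORN=np.array([[-.15,-.21],[-.15,.21],[.15,.21],[.15,-.21]])
def fitjig(W):
    f=lambda p:(CORN@np.array([[np.cos(p[2]),np.sin(p[2])],[-np.sin(p[2]),np.cos(p[2])]])+p[:2]-W[:,:2]).ravel()
    r=least_squares(f,[W[:,0].mean(),W[:,1].mean(),0]); return r.x,np.abs(r.fun).max()
def quat(yaw): # tool down, tool x axis at world angle yaw
    x=np.array([np.cos(yaw),np.sin(yaw),0]);z=np.array([0,0,-1.]);M=np.c_[x,np.cross(z,x),z]
    return R.from_matrix(M).as_quat(scalar_first=True)
E
python3 - <<'E'
from h import *
for n,px in(("scene",[(285,183),(426,232),(382,314),(228,252)]),("side",[(361,187),(321,285),(226,260),(281,178)])):
    c,T=cam(n);print(n,*fitjig(toz(c,T,px,.01)))
    for t,z in(("wing_centre",.066),("label_roll",.02),("spare_screw",.03),("bottle",.07),("tape_roll",.024),("carton",.05),("marker",.01),("scanner",.015),("small_box",.03)):
        r=recognise(n,t)
        if r:print(t,np.round(toz(c,T,np.array(r[0]["point"])*[640,400],z)[0,:2],3))
s=state();print(np.round(q2R(s["ee_rot"]),2).tolist())
E
```

```text
scene [ 0.52382457  0.04945448 -0.09470319] 0.0171097566587749
wing_centre [0.538 0.13 ]
label_roll [0.643 0.124]
spare_screw [0.443 0.185]
bottle [0.601 0.406]
tape_roll [0.42  0.386]
carton [ 0.536 -0.043]
marker [0.278 0.346]
scanner [ 0.393 -0.394]
small_box [ 0.651 -0.368]
side [ 0.52222729  0.03806728 -0.07099445] 0.017529503517970668
wing_centre [0.536 0.125]
label_roll [0.657 0.108]
spare_screw [0.277 0.362]
bottle [0.59  0.411]
carton [ 0.522 -0.041]
marker [0.272 0.34 ]
scanner [ 0.412 -0.405]
small_box [ 0.652 -0.357]
[[0.97, 0.26, -0.0], [0.26, -0.97, -0.0], [-0.0, 0.0, -1.0]]
```

```bash
python3 - <<'E'
from h import *
bot.move_gripper(0.0)
for z in(.32,.28,.24):
    if bot.ik([.55,.09,z],quat(-.08)) is not None: break
print(z); t=state()["time_s"]
bot.move_pose([.55,.09,z],quat(-.08)); bot.wait(.2); s=state();print(t,s["time_s"],s["width"],s["joint_pos"])
c,T=cam("wrist");im=snapshot("wrist");cv2.imwrite("pics/w1.png",im[:,:,::-1])
print(np.round(c["K"],1).tolist(),c["dist"])
for t,z in(("jig",.01),("wing_centre",.07),("push_face",.025),("guide_face",.05),("carton",.08),("label_roll",.03),("spare_screw",.04)):
    for q in recognise("wrist",t)[:2]:
        p=np.array(q["point"])*[640,400];print(t,round(q["score"],2),p.round(1),toz(c,T,p,z)[0,:2].round(3))
E
```

```text
0.32
2.5667 6.475 5.238715732524857e-05 [ 1.61762937e-01  3.43927607e-01  3.73996936e-01  1.60090580e+00
 -5.63976544e-05 -2.89936297e+00]
[[333.9, 0.0, 318.0], [0.0, 333.9, 202.3], [0.0, 0.0, 1.0]] [-0.06184558  0.          0.          0.          0.        ]
jig 0.67 [321.4 143.8] [0.569 0.083]
jig 0.32 [303.7 169.8] [0.535 0.11 ]
wing_centre 0.9 [283.5 176.2] [0.541 0.132]
wing_centre 0.36 [633.8  71.1] [ 0.636 -0.291]
push_face 0.95 [304.5 176. ] [0.53  0.109]
guide_face 0.83 [303.6 172.5] [0.539 0.108]
carton 0.88 [430.6 175. ] [ 0.531 -0.042]
label_roll 0.84 [273.9  79. ] [0.655 0.135]
spare_screw 0.84 [258.8 245. ] [0.441 0.18 ]
spare_screw 0.62 [430.2 174.3] [ 0.522 -0.055]
```

View pics/w1.png

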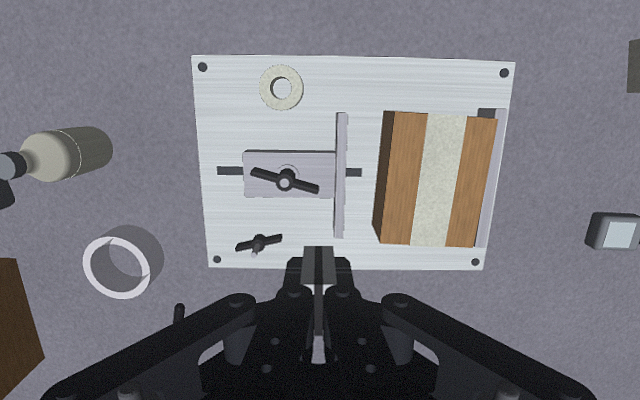

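The wrist view is clear. Plate corners are at (192,56), (516,62), (482,270) and (209,269). The foot block's end edge runs from (244,151) to (243,197), the wing tips are at about (252,172) and (318,187), and the slot is at row ~171.

```bash
python3 - <<'E'
from h import *
c,T=cam("wrist")
P=toz(c,T,[(482,270),(208,268),(192,56),(516,62)],.01);j,e=fitjig(P);print("jig",j,e)
co,si=np.cos(j[2]),np.sin(j[2]);J=lambda p:((p[:,:2]-j[:2])@np.array([[co,-si],[si,co]])).round(4)
print(P.round(3)[:,:2].tolist())
print("tips+hub",J(toz(c,T,[(252,170),(318,186),(285,180)],.078)).tolist())
print("foot end",J(toz(c,T,[(244,151),(243,197)],.038)).tolist())
print("guide top",J(toz(c,T,[(347,112),(343,238),(337,112),(334,238)],.056)).tolist())
print("carton top",J(toz(c,T,[(386,111),(497,119),(477,247),(375,243)],.08)).tolist())
im=cv2.imread("pics/w1.png")[130:220,190:370];cv2.imwrite("pics/w1z.png",cv2.resize(im,None,fx=4.4,fy=4.4,interpolation=cv2.INTER_CUBIC))
E
```

```text
jig [ 0.52639112  0.04604226 -0.09326499] 0.0017614044194007583
[[0.359, -0.148], [0.397, 0.269], [0.694, 0.239], [0.656, -0.177]]
tips+hub [[0.0151, 0.1229], [-0.0032, 0.0453], [0.0036, 0.0844]]
foot end [[0.0317, 0.1401], [-0.0293, 0.1444]]
guide top [[0.0819, 0.0122], [-0.0785, 0.0114], [0.0817, 0.024], [-0.0786, 0.0232]]
carton top [[0.0844, -0.0292], [0.0789, -0.1573], [-0.0791, -0.1573], [-0.0747, -0.0267]]
```

View pics/w1z.png

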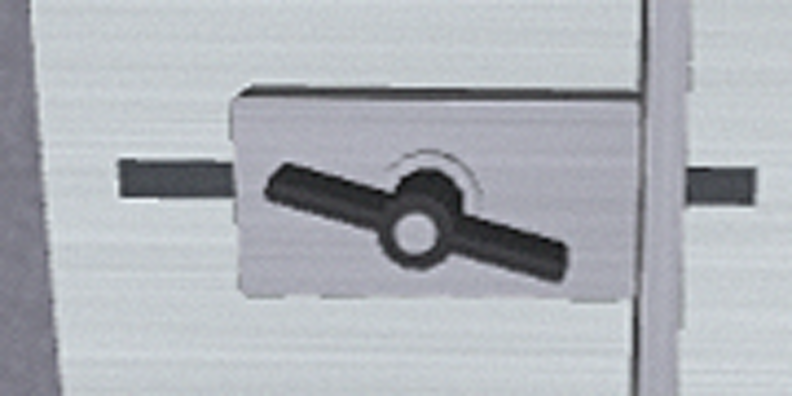

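```bash
cat >> h.py <<'E'
J0=np.array([.5264,.0460,-.0933])
def W(x,y,z):
    c,s=np.cos(J0[2]),np.sin(J0[2]);return np.array([J0[0]+c*x-s*y,J0[1]+s*x+c*y,z])
def injig(p):
    c,s=np.cos(J0[2]),np.sin(J0[2]);d=np.array(p[:2])-J0[:2];return np.array([c*d[0]+s*d[1],-s*d[0]+c*d[1]])
E
python3 - <<'E'
from h import *
q=quat(J0[2]-np.pi/2)
bot.move_pose(W(0,.185,.12),q)
bot.move_linear(W(0,.185,.025),force_limit=8)
s=state();print(s["time_s"],s["tool_pos"],s["ft_force"])
h=bot.move_linear(W(0,.135,.025),max_speed=.04,force_limit=4)
s=state();print(h,s["time_s"],injig(s["tool_pos"]),s["ft_force"])
h=bot.move_linear(W(0,.090,.025),max_speed=.035,force_limit=22)
s=state();print(h,s["time_s"],injig(s["tool_pos"]),s["ft_force"])
E
```

```text
9.2583 [0.5444716  0.23039639 0.02587821] [ 0.30126963 -0.11548569 -0.10284756]
True 10.0667 [-0.00043596  0.1531536 ] [-0.39154111 -0.30639528  0.30625953]
True 11.6833 [-0.00134217  0.09896264] [0.95704284 1.27061122 1.64298296]
```

```bash
python3 - <<'E'
from h import *
bot.move_linear(W(0,.115,.025)); bot.move_linear(W(0,.115,.13),max_speed=.25)
bot.move_pose(W(0,.04,.25),quat(J0[2]-np.pi/2)); bot.wait(.15)
c,T=cam("wrist");im=snapshot("wrist");cv2.imwrite("pics/w2.png",im[:,:,::-1]);print(state()["time_s"])
r=recognise("wrist","wing_centre");p=np.array(r[0]["point"])*[640,400];print(p,injig(toz(c,T,p,.07)[0]))
print("pred axis top px",proj(c,T,[W(0,.029,.078),W(-.08,-.045,.056),W(.08,-.045,.056),W(0,.087,.038)]).round(0).tolist())
E
```

```text
13.3333
[313.984 164.2  ] [0.00116168 0.02398293]
pred axis top px [[315.0, 171.0], [398.0, 91.0], [232.0, 91.0], [315.0, 215.0]]
```

View pics/w2.png

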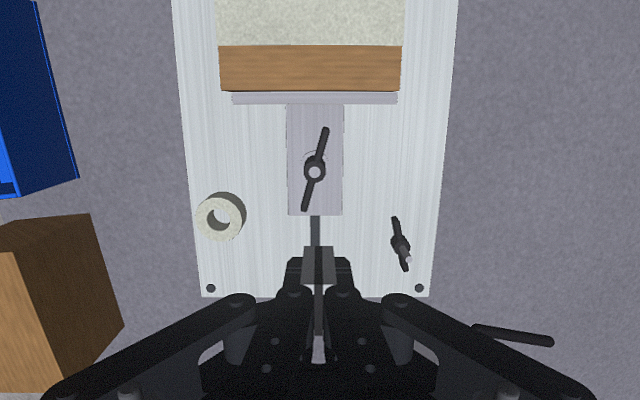

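The guide is flush on the carton and it matches the prediction (plate edge at row ~91, hub at (315,171)). The wing tips at (325,128) and (304,210) put the wing at about 76° in the jig frame. Next is stroke 1.

```bash
cat >> h.py <<'E'
AX=np.array([0,.029])
def fp(deg,d,z,inward=False,r=.030):
    a=np.radians(deg);u=np.array([np.cos(a),np.sin(a)]);v=np.array([-u[1],u[0]])
    p=AX+r*u+d*v; return W(p[0],p[1],z),quat(a+J0[2]+(np.pi if inward else 0))
def wing():  # implied wing angle from tool pose (outward), d=.018
    p=injig(state()["tool_pos"])-AX;return np.degrees(np.arctan2(p[1],p[0])-np.arctan2(.018,.030))%360
def stroke(th,end,inward=False,lim=5,lead=15):
    p,q=fp(th+lead,.020,.13,inward);bot.move_pose(p,q)
    p,q=fp(th+lead,.020,.060,inward)
    if bot.move_linear(p,q,force_limit=6): print("hit on descent",state()["tool_pos"])
    a=th+lead;hit=False
    while a>end and not hit:
        a=max(a-20,end);p,q=fp(a,.018,.060,inward)
        hit=bot.move_linear(p,q,max_speed=.03,force_limit=lim)
        print(round(a),hit,round(wing(),1),np.round(state()["ft_force"],1),round(state()["time_s"],1))
    return hit
def retreat(a,inward=False):
    p,q=fp(a+12,.022,.060,inward);bot.move_linear(p,q,max_speed=.08);p=np.array(p);p[2]=.13;bot.move_linear(p,max_speed=.25)
def look(f):
    bot.move_pose(W(0,.04,.25),quat(J0[2]-np.pi/2));bot.wait(.15)
    im=snapshot("wrist");cv2.imwrite(f,im[:,:,::-1])
E
python3 - <<'E'
from h import *
stroke(256,156); retreat(wing()); look("pics/w3.png")
E
```

```text
251 False 252.8 [ 0.7 -1.2  0.1] 15.2
231 False 231.3 [-0.  -0.1  0.2] 15.8
211 False 211.0 [-0.2  0.   0.7] 16.3
191 False 191.0 [-0.2 -0.1  0.4] 16.9
171 False 171.0 [ 0.2 -0.4  0.2] 17.4
156 False 156.0 [ 0.4 -0.4 -0.2] 17.9
```

View pics/w3.png

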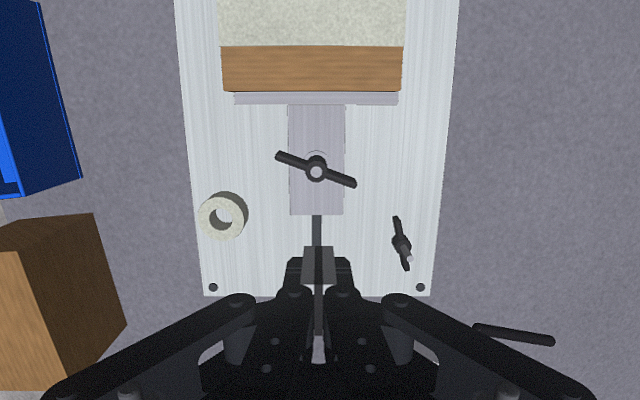

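Stroke 1 worked: the wings now run from (277,155) to (355,184), so about 160°/340°, and the guide and carton have not moved. Continuing.

```bash
python3 - <<'E'
from h import *
h=stroke(340,236); a=wing(); retreat(a)
if not h:
    h=stroke(a-180,a-180-100,inward=True); a=wing(); retreat(a,True)
look("pics/w4.png")
E
```

```text
335 False 335.2 [ 0.3 -0.   0.2] 23.0
315 False 315.5 [0.7 0.6 0.2] 23.5
295 False 295.2 [ 1.1 -0.4  0.7] 24.1
275 False 274.9 [ 1.4  0.4 -0.7] 24.7
255 False 254.9 [-0.   0.1  0.7] 25.2
236 True 253.9 [ 1.9 -0.8  0.4] 25.4
```

View pics/w4.png

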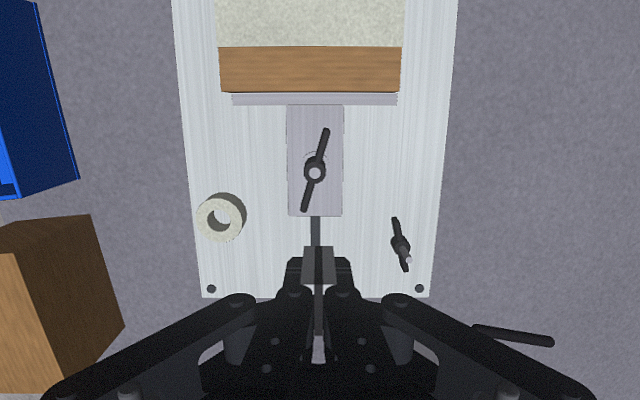

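After about 180° in total the stroke stopped, with wings at (326,130) and (303,210) and the guide flush. I'll push once more from the other wing to confirm it is the hard stop. At this angle the push is sideways to the guide's travel.

```bash
python3 - <<'E'
from h import *
h=stroke(76,20,inward=True,lim=9); a=wing()
print(a,injig(state()["tool_pos"])-AX); retreat(a,True); look("pics/w5.png")
s=state();print(s["time_s"],s["qvel"])
E
```

```text
71 False 69.5 [0.1 0.4 0.3] 28.9
51 True 69.6 [-0.4  1.2  0.6] 29.1
69.64624598760837 [-0.00664136  0.03545354]
30.7167 [ 0.00136312 -0.00607544  0.00778104  0.00041244 -0.00104104 -0.00053374]
```

View pics/w5.png

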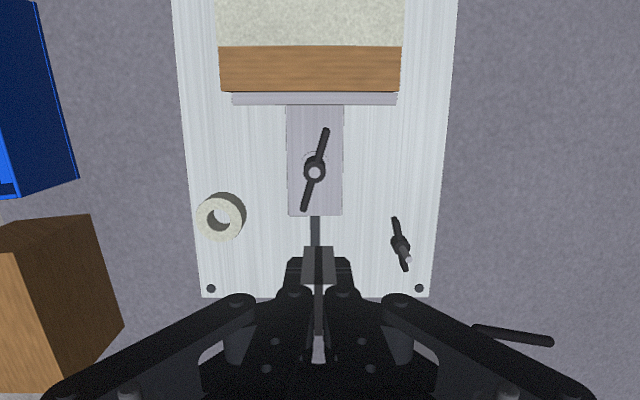

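The wing is still at the same angle after a 9 N push, so this is the hard stop. The guide and carton are snug and the arm is clear.

```bash
python3 -c "
from bench import order
print(order.hand_in())"
```

```text
the job is handed in; nothing more can be done
None
```

I handed the job in at about 31 s on the robot's clock: the carton is snug and square between guide and stop, the wing screw is turned about 180° clockwise to its hard stop, and the arm is clear; no verdict was returned.

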